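Tip the standing collet box onto its back and slide it against the stop rail

TASK

The small white collet box by the vice has been left standing on its long narrow side, so its collets lie in a heap. With the fingers, push it over onto its back so that the label on its lid faces up, then push it along the worktop until its long side lies flush against the aluminium stop rail behind it, with neither end of the box past the end of the rail. Only push: do not pick the box up, and leave the other things standing where they are.

Things in the scene. Friction and masses are not known exactly. Their poses are not given: they have to be found in the camera images.
- collet_box: White closed parts box, 46 x 63 x 16 mm (own x, y, z), 40 to 80 g, label with a coloured stripe on the lid. Origin: centre of the underside; z out of the label face, 16 mm away; y along the 63 mm length. It starts standing on a 63 x 16 mm side: x up, z level, label towards the robot's side (up to 29 degrees askew), origin 22 mm up on the far face. Lying, its x points away from the robot.
- box_centre (a point): Middle of that box, 22 mm up when it stands, 8 mm when it lies. Pushed on the label face near the top (about 37 mm up) the box pivots on its lower far edge, passes its balance at about 20 degrees and falls onto its underside, its 46 mm width then reaching away from the label side. Friction about 0.6: a push near the surface slides it.
- stop_rail: Stop rail: plain aluminium bar fixed on the worktop, 20 x 100 x 12 mm (x, y, z), two sunk dark screws, 10 to 20 cm beyond the box, turned up to 20 degrees. Origin: centre of its underside; y along the bar; the front face, where the box goes, is 10 mm from the origin on the -x side (towards the robot). Box flush: its origin 33 mm from the rail's origin along the rail's -x.
- precision_vice: Fixed steel vice, not part of the job, to the right of the box: 60 mm along x, 150 mm along y, 50 mm high, its knob reaching 86 mm from the origin towards +y. Origin: centre of the underside at about x 0.475, y 0.12. Keep the fingers clear of it.
- spare_box: Bystander: second parts box of the same kind, 46 x 63 x 16 mm, already lying flat, to the left on the dark mat. Origin: centre of its underside.
- loupe: Bystander: black stand magnifier, 37 mm across, 40 mm high, on the mat at the left of the box. Origin: centre of its underside.
- spare_lens: Bystander: black lens barrel standing upright, 38 mm across, 58 mm high, right of the rail. Origin: centre of its underside.
- tape_roll: Bystander: dark tape roll lying flat, 58 mm across, 19 mm high, far right. Origin: centre of its underside.
- bearing: Bystander: steel ball bearing lying flat, 26 mm across, 8 mm high, in front of the vice. Origin: centre of its underside.
- shaft_collar: Bystander: black shaft collar lying flat, 26 mm across, 10 mm high, left of the rail on the mat. Origin: centre of its underside.
Mind the look-alikes: they are no part of the job. Leave any orange look-alike of the collet_box alone.

How it is judged:
By the outcome, as a careful person would: the job done as asked, in the order asked, and still so for the second after the job is handed in, with the robot touching nothing.
It also fails if it takes over 70 s, if anything falls off the work surface, if the arm or the gripper's body presses on something with over 40 N, if the wrist force passes 120 N, or if a joint passes its speed limit or range.

ROBOT

A 7-joint arm with a two-finger parallel gripper is mounted at the origin on a cart in front of the work surface, level with it; the furniture and walls round the work are solid. World frame = base frame: x ahead of the robot, y to its left, z up, the work surface at z = 0. Lengths are in m, angles in rad, forces in N, time in s.
With the tool pointing down it reaches from about 0.425 to 0.8 m from the base axis. Payload 8.3 kg.
Tool frame: the origin (TCP) lies at the very end of the fingers, on their centre line; the grasp point (between the pads) lies 19 mm behind it; z points along the fingers, y is the direction in which the jaws open and shut (so a half turn about z gives the same grasp; the last joint's range is limited). The gripper opens to 85 mm and grips with 20 to 120 N. Pads are 22 mm wide; open, the fingers measure 114 mm over their backs; the gripper's body (76 mm by 85 mm) begins 54 mm behind the grasp point. The pads swing forward as they close: fully open they stand 13 mm farther back than shut.
Start: joints at [-1.334, 0.383, 0.016, 1.37, -0.006, 1.388, -0.046], TCP at [0.185, 0.597, 0.231] pointing down, gripper open.
Joint ranges: [-2.95, 2.95], [-0.25, 2.06], [-1.52, 1.56], [0.18, 2.33], [-1.44, 4.58], [0.02, 2.06], [-3.01, 3.01]. Speed limits (rad/s): [2.39, 2.39, 3.01, 3.01, 3.14, 3.14, 3.14].

INTERFACE

Orientations are given as a rotation vector (axis times angle).
In Python, from rig import robot gives the robot as it stands.
- The arm moves only by the tool drive_tool, never from a script. Its argument "series" is one flat list of numbers, 4 for each row, row after row: the shift along the tool's x, y, z in m, then the turn about the tool's z in rad. In form: [x, y, z, twist, x, y, z, twist, ...]. A call has 1 to 20 rows; each row shifts and turns the pose as measured when the row begins, along the tool's axes as they then stand; what a row does not reach is not made up. A row lasts 1/8 s, in which the tool goes at most 62.5 mm and 10.7 degrees, less where a joint would pass 70% of its speed; a pose out of reach is approached as far as the arm can. A call with a gripper value outside its range is refused whole. "hand" is the closure, from 0 (fully open) to 1 (shut), set as the call begins (left out, the last holds). The fingers move at their own pace and stop on an object; the grip force is fixed at half the most. Time passes only in rows, so rows that do not move let the fingers close. It gives the time, the measured TCP pose, the force and the opening at its end, in the units of the state.
- robot.sense(): the state, without advancing time (a new reading comes with each control period).
- robot.snapshot(name): name is "scene" or "top" or "wrist"; returns the picture (384x512x3 uint8, red, green, blue); there is no depth.
- robot.camera_info(name): a dict with "intrinsics" (3x3 intrinsics, pixels), "eye" and "orientation" of the camera in the world. Camera axes: x right, y down, z forward; pixel columns grow to the right and rows downward; lengths in m; the calibration is good to about 2 mm. A picture is of the moment at which its call begins: read the wrist's pose just before it. camera_info takes no time and is no camera call; for the wrist camera it gives the pose at the moment of the call.
- robot.close_job(): hands the job in, once; it reports no verdict.
The state is a dict: "clock": time; "joint_positions": joint angles; "joint_velocities": joint speeds; "effort": joint torques, N m; "ee_pos": TCP position; "tool_rot": TCP orientation; "contact_force": force on the tool from outside, world axes, zero at the start; "ft_torque": the same for the moment, N m; "gripper_width": finger opening in m.
Only numpy, scipy, OpenCV 4.12 (cv2) and the standard library are available. Lean on these libraries where they do the work, as an engineer would, in place of code of your own. Each camera call takes 0.05 s, during which the arm holds its last target. There are 200 camera calls.

## Working session

There is one attempt and no reset: what is moved stays moved. The work goes in short steps, Python scripts to look and compute and a tool call to move; the robot and the scene stay as the last step left them, time stands still between calls to the robot, and variables do not carry over. Pictures are saved under pics/ and viewed, about 8 in all and at most 12, crops included, and the job is handed in when it is done.

Besides the shell and the picture viewer there is one more tool, called as name(argument=value, ...) on one line, values as JSON. drive_tool: Moves the arm, as the interface text tells. Its arguments: {"type":"object","properties":{"series":{"type":"array"},"hand":{"type":"number"}},"required":["series"]}

```bash
mkdir -p pics; cat > h.py <<'E'
import numpy as np, cv2
from scipy.spatial.transform import Rotation as R
from rig import robot
def rot(o):
    o=np.array(o,float)
    return o if o.shape==(3,3) else R.from_rotvec(o).as_matrix() if o.size==3 else R.from_quat(o).as_matrix()
def ray(c,px):
    K=np.array(c["intrinsics"]);d=rot(c["orientation"])@np.linalg.solve(K,[px[0],px[1],1.]);return np.array(c["eye"],float),d
def onz(c,px,z):
    e,d=ray(c,px);return (e+d*(z-e[2])/d[2])
def tri(c1,p1,c2,p2):
    e1,d1=ray(c1,p1);e2,d2=ray(c2,p2)
    s=np.linalg.lstsq(np.c_[d1,-d2],e2-e1,rcond=None)[0];a=e1+d1*s[0];b=e2+d2*s[1];return (a+b)/2,np.linalg.norm(a-b)
def proj(c,P):
    q=np.array(c["intrinsics"])@rot(c["orientation"]).T@(np.array(P)-np.array(c["eye"]));return q[:2]/q[2]
def snap(n,f,crop=None,s=1):
    im=robot.snapshot(n)[:,:,::-1].copy()
    cv2.imwrite(f"pics/raw_{f}.png",im)
    if crop: im=im[crop[1]:crop[3],crop[0]:crop[2]]
    cv2.imwrite(f"pics/{f}.png",cv2.resize(im,None,fx=s,fy=s,interpolation=cv2.INTER_CUBIC))
E
python3 - <<'E'
from h import *
snap("scene","s0",s=1.5);snap("top","t0",s=1.5)
for n in("scene","top"):
    print(robot.camera_info(n))
print(robot.sense())
E
```

```text
{'intrinsics': array([[382.63522372,   0.        , 254.04316925],
       [  0.        , 382.63522372, 192.81185076],
       [  0.        ,   0.        ,   1.        ]]), 'eye': array([ 0.018709  , -0.33723145,  0.41864799]), 'orientation': array([-1.9222767 ,  0.68743768, -0.44951532])}
{'intrinsics': array([[379.31089647,   0.        , 252.68835808],
       [  0.        , 379.31089647, 187.49722746],
       [  0.        ,   0.        ,   1.        ]]), 'eye': array([0.32340077, 0.23677324, 0.87167822]), 'orientation': array([-2.18807297,  2.01377293, -0.22276917])}
{'clock': 0.1, 'joint_positions': array([-1.33393219,  0.38420366,  0.01637577,  1.3710666 , -0.00635094,
        1.38820155, -0.04651426]), 'joint_velocities': array([-0.00038538, -0.00078752,  0.00146492, -0.00081046,  0.00018032,
        0.00151584,  0.00165188]), 'effort': array([ 3.60639853e-03, -6.29137087e+01,  8.48104600e-01, -3.72762251e+01,
        1.67948002e-02,  1.04366438e-02,  1.14158667e-05]), 'ee_pos': array([0.18436978, 0.59670133, 0.23034001]), 'tool_rot': array([-4.69002702e-01, -3.10608886e+00,  2.84036411e-03]), 'contact_force': array([-0.13624517, -0.306987  ,  0.60176061]), 'ft_torque': array([ 0.00787825, -0.007553  ,  0.0138354 ]), 'gripper_width': 0.08538760803557109}
```

View pics/s0.png

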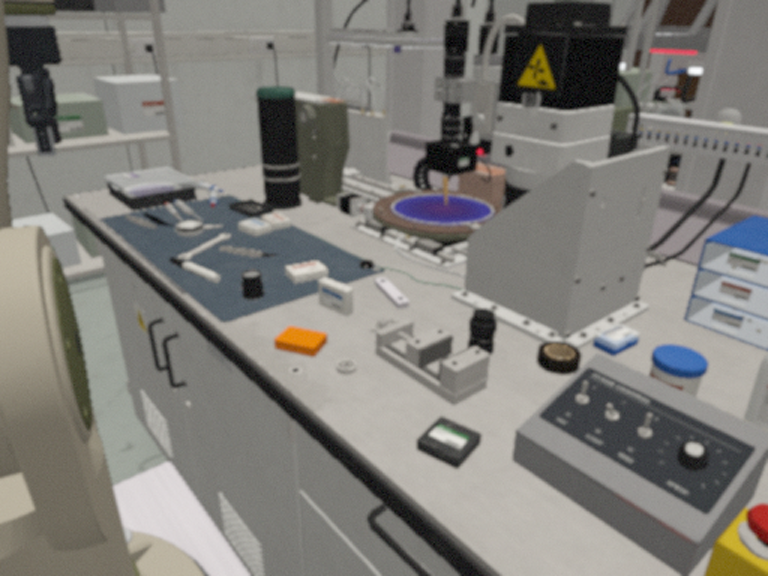

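View pics/t0.png

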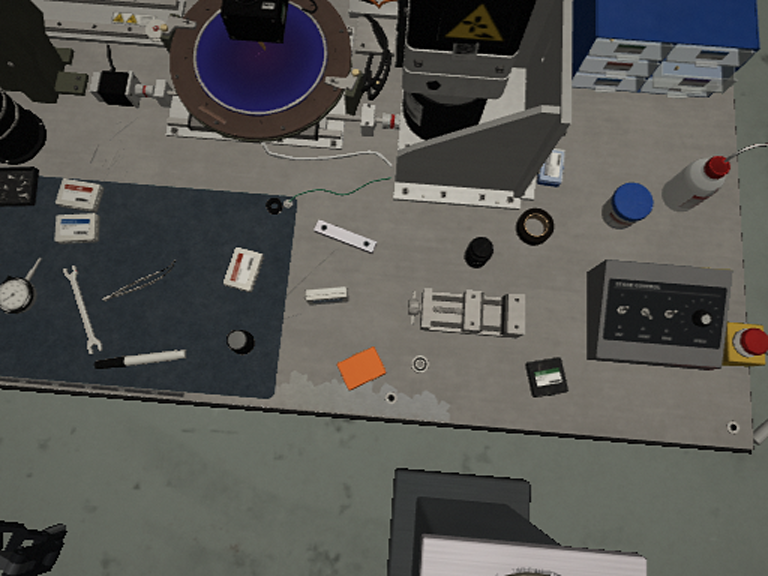

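The scene view shows the box standing at about (336,295) and the rail at (392,291), both in 1.5x pixels. The top view has the box at (326,296), the rail running from (316,224) to (376,247), and the orange decoy at (361,368). I'll zoom in next.

```bash
python3 - <<'E'
import cv2,numpy as np
a=cv2.imread("pics/raw_t0.png")[135:210,190:270]
b=cv2.imread("pics/raw_s0.png")[170:220,195:285]
a=cv2.resize(a,None,fx=7,fy=7,interpolation=cv2.INTER_CUBIC)[:, :400+160]
b=cv2.resize(b,(560,311),interpolation=cv2.INTER_CUBIC)
cv2.imwrite("pics/z0.png",a);cv2.imwrite("pics/z1.png",b)
E
```

```text
(no output)
```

View pics/z0.png

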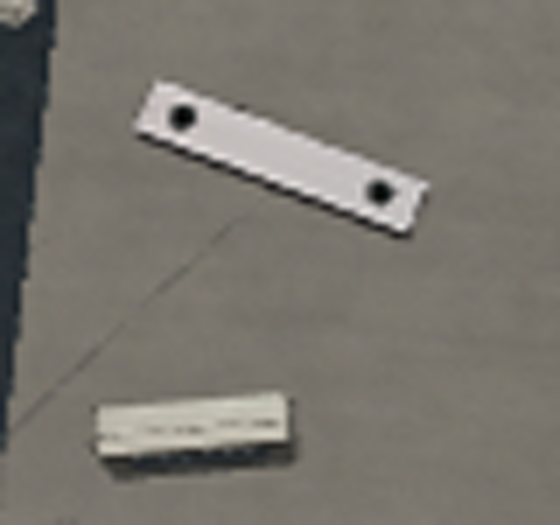

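View pics/z1.png

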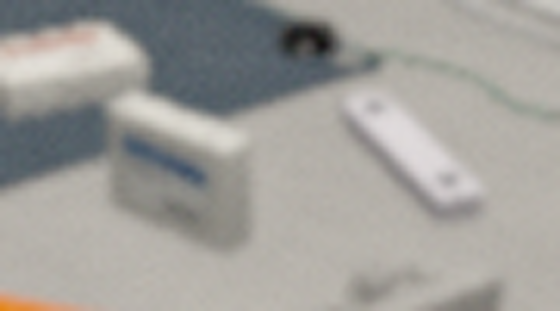

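The top crop shows the box's top face with corners (97,408), (286,393), (290,440) and (100,455). The rail's top corners are (157,80), (430,186), (408,234) and (135,128), with screws at (183,117) and (380,192). In the scene crop the label faces the robot, and the screws are at (375,107) and (447,180).

```bash
python3 - <<'E'
from h import *
T=robot.camera_info("top");S=robot.camera_info("scene")
t=lambda p:((p[0]+.5)/7-.5+190,(p[1]+.5)/7-.5+135)
s=lambda p:((p[0]+.5)/6.222-.5+195,(p[1]+.5)/6.222-.5+170)
for n,a,b in(("scrL",(183,117),(375,107)),("scrR",(380,192),(447,180)),("boxtopL far",(97,408),(128,92)),("boxtopR near",(290,440),(240,150)),("boxtop R far",(286,393),(250,138)),("boxtop ctr",(193,424),(182,121))):
    print(n,*tri(T,t(a),S,s(b)))
B=np.array([onz(T,t(p),.046) for p in((97,408),(286,393),(290,440),(100,455))])
Rl=np.array([onz(T,t(p),.012) for p in((157,80),(430,186),(408,234),(135,128))])
for n,P in(("box",B),("rail",Rl)):
    d=P[0]+P[3]-P[1]-P[2];print(n,P.round(4).tolist(),P.mean(0),np.degrees(np.arctan2(-d[0],d[1])),[np.linalg.norm(P[i]-P[(i+1)%4]) for i in range(4)])
    
for nm,px in(("vice L knob",(408,307)),("vice corner",(421,290)),("loupe",(240,341)),("orange",(361,345)),("lens",(479,250))):
    print(nm,onz(T,(px[0]/1.5,px[1]/1.5),.03))
W=robot.camera_info("wrist");s_=robot.sense();M=rot(s_["tool_rot"]);print(M.round(3),(M.T@(W["eye"]-s_["ee_pos"])).round(4),(M.T@rot(W["orientation"])).round(3))
E
```

```text
scrL [0.59393679 0.34539228 0.01375872] 0.0006736463753360474
scrR [0.57326496 0.27684409 0.01298664] 0.000293847700187307
boxtopL far [0.48385956 0.35923619 0.04642448] 0.002510730059580969
boxtopR near [0.48298529 0.29475156 0.04534522] 0.007152179013872045
boxtop R far [0.49514373 0.29926331 0.04549832] 0.0004215470170146989
boxtop ctr [0.48342532 0.32725723 0.04551864] 0.0021509561822835154
box [[0.485, 0.3587, 0.046], [0.4949, 0.2993, 0.046], [0.4798, 0.2966, 0.046], [0.47, 0.356, 0.046]] [0.48243169 0.32766692 0.046     ] 9.382627574383902 [np.float64(0.06013551365148483), np.float64(0.01528720854991817), np.float64(0.06021639386458376), np.float64(0.015239799038102513)]
rail [[0.6066, 0.356, 0.012], [0.5769, 0.2604, 0.012], [0.5596, 0.2663, 0.012], [0.589, 0.3616, 0.012]] [0.58301644 0.31106344 0.012     ] -17.178905310888826 [np.float64(0.10008342370671504), np.float64(0.01830485851173926), np.float64(0.09967700599570123), np.float64(0.01845922667120974)]
vice L knob [0.47398314 0.20426053 0.03      ]
vice corner [0.50158691 0.18655693 0.03      ]
loupe [0.40244581 0.44844684 0.03      ]
orange [0.41138393 0.26943417 0.03      ]
lens [0.57150518 0.1020294  0.03      ]
[[-0.955  0.295 -0.001]
 [ 0.295  0.955 -0.002]
 [ 0.    -0.002 -1.   ]] [ 0.0804  0.0003 -0.1424] [[-0.    -0.95  -0.313]
 [ 1.    -0.    -0.001]
 [ 0.001 -0.313  0.95 ]]
```

Triangulated heights match what is given: box top 45.5 mm (given 46) and rail 13 mm (given 12). The box centre is (0.482, 0.328) with yaw +9°. The rail origin is (0.583, 0.311) with yaw -17°. I'll approach high, fingers partly open as a wide pusher, with the tool yaw matched to the box.

drive_tool(series=[-0.032,-0.019,0.008,0,-0.032,-0.019,0.008,0,-0.032,-0.019,0.008,0,-0.032,-0.019,0.008,0,-0.032,-0.019,0.008,0,-0.032,-0.019,0.008,0,-0.032,-0.019,0.008,0,-0.032,-0.019,0.008,0,-0.032,-0.019,0.008,0,-0.032,-0.019,0.008,0,0,0,0,-0.116,0,0,0,-0.116,0,0,0,-0.116,0,0,0,-0.116,0,0,0,0,0,0,0,0], hand=0.7)

```text
clock: 2.1
ee_pos: [0.4384, 0.3071, 0.1408]
tool_rot: [0.273, -3.119, 0.018]
contact_force: [-0.4, -0.7, 0.0]
gripper_width: 0.0256
```

```bash
python3 - <<'E'
from h import *
s=robot.sense();W=robot.camera_info("wrist");snap("wrist","w0",s=1.5)
np.save("w0.npy",np.r_[np.array(W["intrinsics"]).ravel(),W["eye"],rot(W["orientation"]).ravel()])
M=rot(s["tool_rot"]);print(s["clock"],s["ee_pos"],M.round(3).tolist(),s["gripper_width"],s["joint_positions"].round(2))
y=np.radians(9.4);n=np.array([np.cos(y),np.sin(y),0])
g=np.array([.4824,.3277,0])-n*.044;g[2]=.03
print("to pre-push",M.T@(g-s["ee_pos"]),"twist",np.degrees(np.arctan2(M[1,1],M[0,1]))-99.4)
for z in(.046,):
  for u in(-.0315,.0315):
    for v in(-.008,.008): print(proj(W,np.array([.4824,.3277,.046])+n*v+u*np.array([-n[1],n[0],0]))*1.5)
E
```

```text
2.1 [0.43839692 0.30706754 0.14077544] [[-0.985, -0.174, -0.01], [-0.173, 0.985, -0.012], [0.012, -0.01, -1.0]] 0.025552622250461107 [-0.8   0.27  0.15  1.74 -0.04  1.16  1.11]
to pre-push [-0.0042273   0.01430061  0.1105892 ] twist 0.5925351418517266
[354.77065701 350.71863853]
[355.02305972 372.5154599 ]
[451.20600113 352.06877657]
[449.71296114 373.87972672]
```

View pics/w0.png

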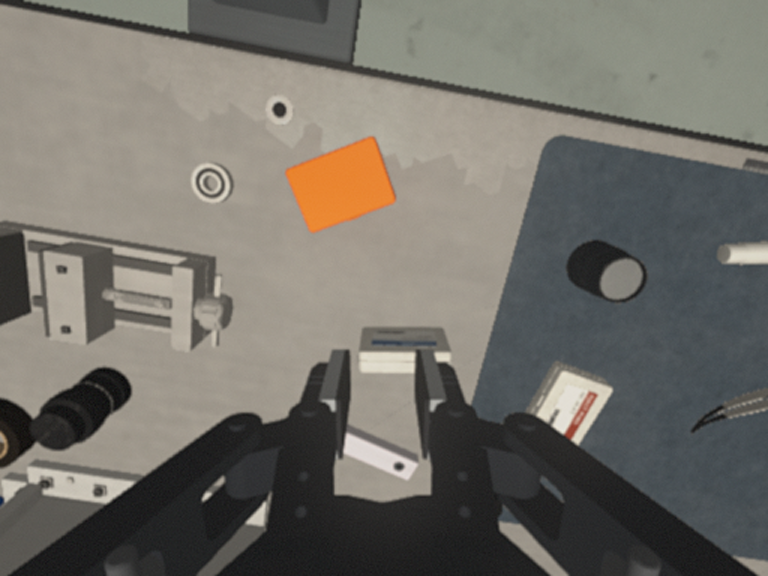

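The wrist view shows the standing box's top face spanning x 360–450 and rows 350–372, matching the prediction. The fingers are centred at x≈383, so I'll shift +14 mm along the tool's y and descend behind the label face.

drive_tool(series=[0,0.007,0.02,0,0,0.007,0.025,0,0,0,0.025,0,0,0,0.025,0,0,0,0.012,0,0,0,0,0])

```text
clock: 2.9
ee_pos: [0.4355, 0.321, 0.0317]
tool_rot: [0.26, -3.122, 0.016]
contact_force: [0.5, -1.0, -0.3]
gripper_width: 0.0256
```

```bash
cat > st.py <<'E'
from h import *
s=robot.sense();M=rot(s["tool_rot"]);y=np.radians(9.4);n=np.array([np.cos(y),np.sin(y),0])
f=np.array([.4824,.3277,.033])-n*.008
print(s["clock"],s["ee_pos"],"tilt",M[:,2].round(3),"contact pt in tool",M.T@(f-s["ee_pos"]),"yaw err",np.degrees(np.arctan2(M[1,1],M[0,1]))-99.4)
E
python3 st.py
```

```text
2.9 [0.43547829 0.32098325 0.0316553 ] tilt [-0.008 -0.011 -1.   ] contact pt in tool [-0.03937169 -0.00113899 -0.0017099 ] yaw err 0.12978213814295714
```

drive_tool(series=[-0.006,0,0,0,-0.006,0,0,0,-0.006,0,0,0,-0.004,0,0,0,-0.003,0,0,0,-0.003,0,0,0,-0.003,0,0,0,-0.003,0,0,0,-0.003,0,0,0,-0.003,0,0,0])

```text
clock: 4.15
ee_pos: [0.4795, 0.3292, 0.0344]
tool_rot: [0.259, -3.126, 0.012]
contact_force: [-0.5, 0.8, -0.8]
gripper_width: 0.0256
```

```bash
python3 st.py; python3 - <<'E'
from h import *
snap("scene","s1",(175,150,305,230),4)
E
```

```text
4.15 [0.47951902 0.32921892 0.03443518] tilt [-0.004 -0.008 -1.   ] contact pt in tool [ 0.00540068 -0.00195162  0.0014776 ] yaw err 0.07647565075606622
```

View pics/s1.png

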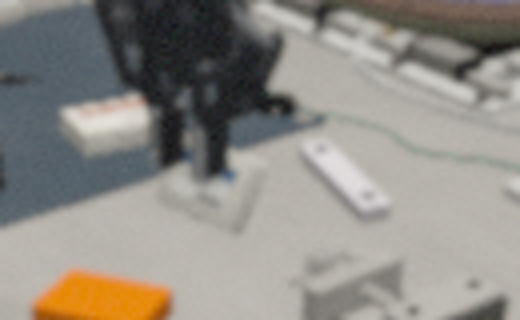

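The crop shows the box tipped over under the fingers at about (215,195), with the force near zero. I'll back off, rise, turn to the rail's yaw and look.

drive_tool(series=[0.01,0,0,0,0.015,0,0,0,0.015,0,0,0,0,0,-0.03,0,0,0,-0.04,0,0,0,-0.03,0.116,0,0,0,0.116,0,0,0,0.116,0,0,0,0.116,0,0,0,0])

```text
clock: 5.45
ee_pos: [0.4279, 0.3224, 0.1372]
tool_rot: [-0.478, -3.097, 0.015]
contact_force: [0.2, -1.8, 0.4]
gripper_width: 0.0256
```

```bash
python3 - <<'E'
from h import *
s=robot.sense();W=robot.camera_info("wrist");snap("wrist","w1",s=1.5);snap("top","t1")
M=rot(s["tool_rot"]);print(s["clock"],s["ee_pos"],M.round(3).tolist(),np.degrees(np.arctan2(M[1,1],M[0,1])))
np.savez("w1",K=W["intrinsics"],e=W["eye"],o=W["orientation"])
E
```

```text
5.45 [0.42792928 0.32236079 0.13715749] [[-0.953, 0.302, -0.009], [0.302, 0.953, -0.008], [0.006, -0.01, -1.0]] 72.45033557955836
```

View pics/w1.png

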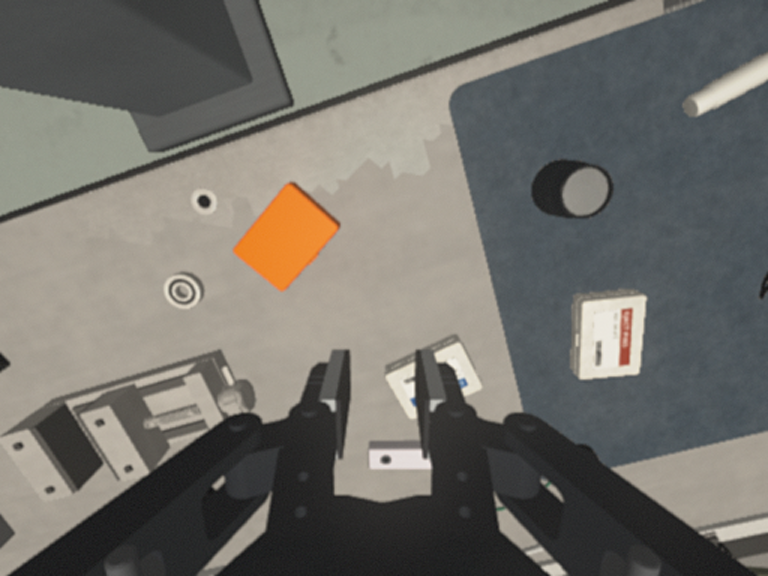

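The box now lies flat with its label up. Its top-face corners are about (388,380), (460,345) and (483,382), and the rail is at (400,455). Next I'll measure it in the top view, where it is unobstructed.

```bash
cat > meas.py <<'E'
from h import *
import sys
def box(f,crop=(195,160,250,215)):
    T=robot.camera_info("top");im=cv2.imread(f"pics/raw_{f}.png")
    x0,y0,x1,y1=crop;z=cv2.resize(im[y0:y1,x0:x1],None,fx=10,fy=10,interpolation=cv2.INTER_CUBIC)
    cv2.imwrite(f"pics/z{f}.png",z)
    m=(z.min(2)>150).astype(np.uint8);m=cv2.morphologyEx(m,cv2.MORPH_CLOSE,np.ones((41,41)))
    for c in cv2.findContours(m,0,2)[0]:
        if cv2.contourArea(c)<8000: continue
        r=cv2.minAreaRect(c);p=cv2.boxPoints(r)
        P=np.array([onz(T,((q[0]+.5)/10-.5+x0,(q[1]+.5)/10-.5+y0),.016) for q in p])
        e=[P[1]-P[0],P[2]-P[1]];L=max(e,key=np.linalg.norm);L=L*np.sign(L[1])
        print("centre",P.mean(0).round(4),"yaw",np.degrees(np.arctan2(-L[0],L[1])).round(1),[np.linalg.norm(v).round(4) for v in e],r)
    return z
if __name__=="__main__":
    box(sys.argv[1])
    d=np.load("w1.npz");W=dict(intrinsics=d["K"],eye=d["e"],orientation=d["o"])
    Q=[onz(W,(a/1.5,b/1.5),.016) for a,b in((388,380),(460,345),(483,382))]
    print("wrist corners",np.round(Q,4).tolist(),"ctr",((Q[0]+Q[2])/2).round(4),np.linalg.norm(Q[1]-Q[0]),np.linalg.norm(Q[2]-Q[1]))
    print("rail front right corner",onz(W,(369/1.5,441/1.5),.012))
E
python3 meas.py t1
```

```text
wrist corners [[0.5018, 0.3025, 0.016], [0.4898, 0.3606, 0.016], [0.5243, 0.3695, 0.016]] ctr [0.513 0.336 0.016] 0.05936963866745913 0.03561698202930862
rail front right corner [0.55229647 0.27082667 0.012     ]
```

View pics/zt1.png

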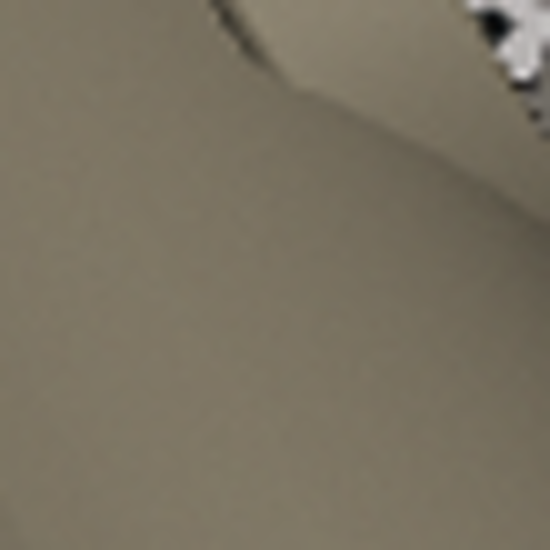

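The arm blocks the top camera. The wrist view puts the box's near-edge midpoint at (0.496, 0.332) with yaw +12° and its centre at about (0.518, 0.336), which agrees with the expected fall. I'll drop behind it, aligned with the rail and well centred on it.

drive_tool(series=[-0.012,0.02,0.02,0,-0.012,0.02,0.03,0,0,0,0.03,0,0,0,0.03,0,0,0,0.016,0,0,0,0.004,0,0,0,0,0])

```text
clock: 6.42
ee_pos: [0.4625, 0.3546, 0.0045]
tool_rot: [-0.453, -3.102, 0.009]
contact_force: [0.3, -0.4, 0.2]
gripper_width: 0.0253
```

```bash
cat > st2.py <<'E'
from h import *
s=robot.sense();M=rot(s["tool_rot"]);y=np.radians(-17.1);n=np.array([np.cos(y),np.sin(y)]);d=s["ee_pos"][:2]-[.583,.311]
print(s["clock"],s["ee_pos"],"v",d@n,"u",d@[-n[1],n[0]],"yaw",np.degrees(np.arctan2(M[1,1],M[0,1]))-90,s["contact_force"])
E
python3 st2.py
```

```text
6.425 [0.46252987 0.35455167 0.00448225] v -0.12795045253163798 u 0.006203301985302186 yaw -16.627360873049824 [ 0.28210921 -0.40424779  0.17807317]
```

drive_tool(series=[-0.005,0,0,0,-0.005,0,0,0,-0.004,0,0,0,-0.004,0,0,0,-0.004,0,0,0,-0.004,0,0,0,-0.004,0,0,0,-0.004,0,0,0,-0.003,0,0,0,-0.003,0,0,0,0,0,0,0])

```text
clock: 7.8
ee_pos: [0.5051, 0.3437, 0.0074]
tool_rot: [-0.453, -3.105, 0.003]
contact_force: [-0.4, -0.5, -0.1]
gripper_width: 0.0258
```

```bash
python3 st2.py; python3 - <<'E'
from h import *
W=robot.camera_info("wrist");snap("wrist","w2",(190,190,390,340),4)
np.savez("w2",K=W["intrinsics"],e=W["eye"],o=W["orientation"])
E
```

```text
7.8 [0.50514043 0.34366185 0.0074222 ] v -0.08402153088316146 u 0.00832411132910046 yaw -16.61065672344826 [-0.3768335  -0.49711417 -0.07178314]
```

View pics/w2.png

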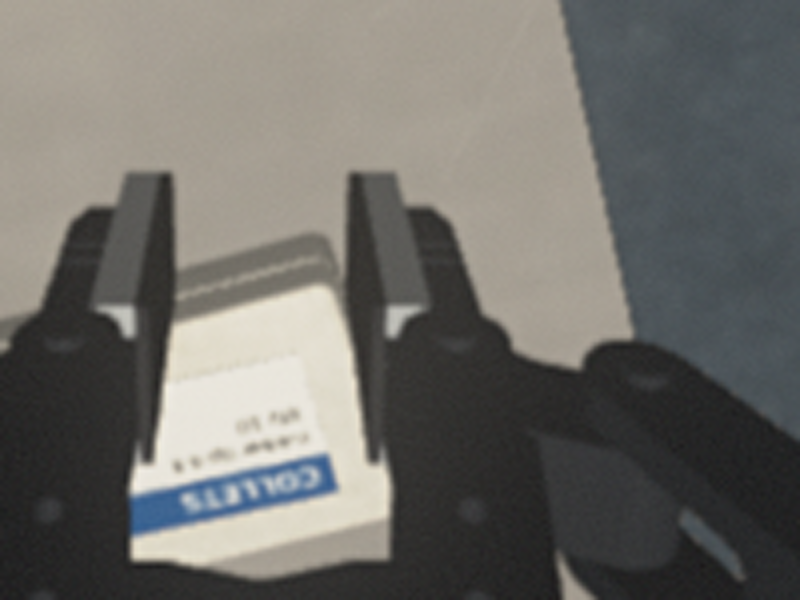

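The crop shows the box's near-left corner at about (328,237) to (330,288), just inside the left finger, and the box still about 15° askew. I'll work out where that corner sits relative to the fingers.

```bash
python3 - <<'E'
from h import *
s=robot.sense();M=rot(s["tool_rot"]);p=s["ee_pos"]
W=robot.camera_info("wrist")
g=lambda a,b:((a+.5)/4-.5+190,(b+.5)/4-.5+190)
for n,px,z in(("top corner",(330,288),.016),("top near edge",(178,322),.016),("bot corner",(325,236),.0),("stripe R",(337,490),.016),("stripe L",(132,533),.016),("stripeRn",(330,456),.016)):
    P=onz(W,g(*px),z);print(n,P.round(4),"tool",(M.T@(P-p)).round(4))
for q in([.011,.0128,0],[-.011,.0128,0],[.011,.027,0],[.011,.0128,-.008]): print(q,(proj(W,p+M@q)-190)*4+1.5)
d=np.load("w2.npz")
E
```

```text
top corner [0.5128 0.3521 0.016 ] tool [-0.005   0.0102 -0.0087]
top near edge [0.512  0.3294 0.016 ] tool [-0.0107 -0.0118 -0.0086]
bot corner [ 0.5135  0.352  -0.    ] tool [-0.0058  0.0104  0.0073]
stripe R [0.5475 0.3436 0.016 ] tool [-0.0407  0.012  -0.0088]
stripe L [0.5464 0.3106 0.016 ] tool [-0.0491 -0.0199 -0.0087]
stripeRn [0.541  0.3442 0.016 ] tool [-0.0344  0.0108 -0.0088]
[0.011, 0.0128, 0] [346.16243976 160.08765353]
[-0.011, 0.0128, 0] [342.58635619 290.43329193]
[0.011, 0.027, 0] [443.01331254 160.0882937 ]
[0.011, 0.0128, -0.008] [350.50044693 185.47117601]
```

The near-left corner had slipped 6 mm into the gap between the fingers, so the right finger was doing the pushing. The box centre is at u≈-6 mm along the rail, which is fine. I'll back off, shift the pusher -12 mm and push again with the left finger on that corner.

drive_tool(series=[0.007,0,0,0,0.008,0,0,0,0,-0.006,0.001,0,0,-0.006,0.002,0,0,0,0,0,-0.005,0,0,0,-0.004,0,0,0,-0.003,0,0,0,-0.003,0,0,0,-0.003,0,0,0,-0.003,0,0,0,-0.003,0,0,0,0,0,0,0])

```text
clock: 9.48
ee_pos: [0.5106, 0.3286, 0.0041]
tool_rot: [-0.453, -3.105, 0.003]
contact_force: [-0.1, 0.8, -0.8]
gripper_width: 0.0258
```

```bash
python3 st2.py; python3 - <<'E'
from h import *
snap("wrist","w3",(190,190,390,340),4)
E
```

```text
9.475 [0.51058742 0.32863954 0.00413172] v -0.07439817077121832 u -0.004432472540426737 yaw -16.593419172265868 [-0.14878531  0.75353804 -0.7931001 ]
```

View pics/w3.png

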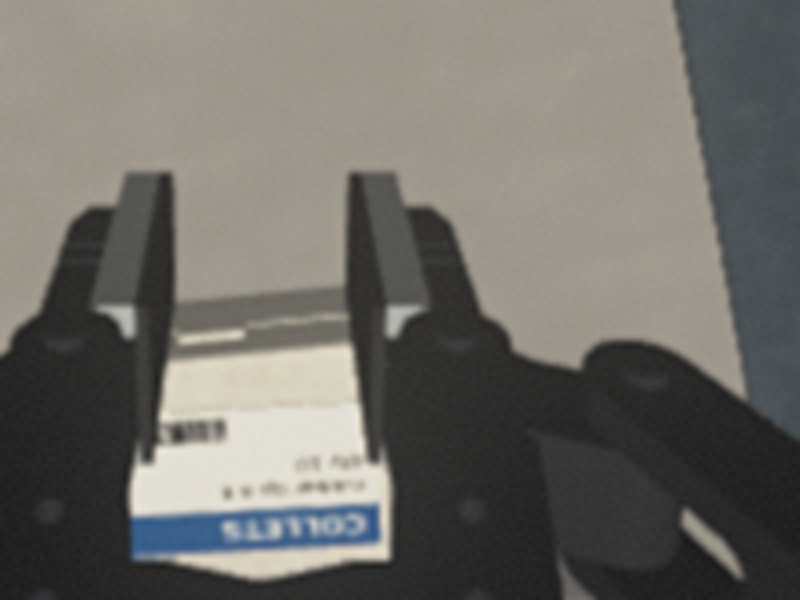

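Now the crop shows the box between both fingers, its near edge running (178,305) to (345,288), only about 5° askew. I'll finish the last 8 mm gently.

drive_tool(series=[-0.003,0,0,0,-0.002,0,0,0,-0.002,0,0,0,-0.0015,0,0,0,-0.0015,0,0,0,0,0,0,0])

```text
clock: 10.28
ee_pos: [0.5189, 0.3265, 0.0039]
tool_rot: [-0.45, -3.103, 0.003]
contact_force: [-0.5, 0.0, 0.5]
gripper_width: 0.0254
```

```bash
python3 st2.py
```

```text
10.275 [0.51890599 0.32650813 0.0039473 ] v -0.06582061899505054 u -0.004023664957637525 yaw -16.516975620741107 [-0.52467463  0.01189163  0.48335664]
```

drive_tool(series=[-0.0015,0,0,0,-0.0015,0,0,0,-0.0015,0,0,0])

```text
clock: 10.65
ee_pos: [0.5191, 0.3265, 0.0038]
tool_rot: [-0.446, -3.096, 0.005]
contact_force: [-6.9, 0.1, 6.8]
gripper_width: 0.0257
```

```bash
python3 st2.py
```

```text
10.65 [0.51906885 0.32652394 0.00376954] v -0.06566961124835301 u -0.003960660883727098 yaw -16.39317555141575 [-6.9343144   0.07061158  6.82510064]
```

Contact with the rail is felt: -6.9 N and no further travel. I'll retract straight back, rise and clear the view.

drive_tool(series=[0.003,0,0,0,0.01,0,0,0,0.015,0,0,0,0.01,0,0,0,0,0,-0.04,0,0,0,-0.05,0,0,0,-0.05,0,0,0,-0.03,0,0.03,0.04,-0.01,0,0.04,0.04,0,0,0.04,0.04,0,0,0.04,0.04,0,0,0.04,0.03,0,0,0.03,0.02,0,0,0,0,0,0])

```text
clock: 12.52
ee_pos: [0.3194, 0.6104, 0.1915]
tool_rot: [-0.445, -3.098, 0.002]
contact_force: [-0.5, 0.6, 0.2]
gripper_width: 0.0256
```

```bash
python3 st2.py; python3 - <<'E'
from h import *
snap("top","t2")
im=cv2.imread("pics/raw_t2.png");z=cv2.resize(im[135:210,190:270],None,fx=7,fy=7,interpolation=cv2.INTER_CUBIC)
a=cv2.resize(im[100:300],None,fx=1.25,fy=1.25)[:, :640]
cv2.imwrite("pics/zt2.png",z)
b=cv2.imread("pics/raw_t0.png");d=cv2.absdiff(im,b).max(2)>40
d[135:215,190:270]=0
n,_,st,_=cv2.connectedComponentsWithStats(d.astype(np.uint8));print([r.tolist() for r in st[1:] if r[4]>8])
E
```

```text
12.525 [0.31940406 0.61041149 0.19150738] v -0.33998221196071443 u 0.2086675697643651 yaw -16.34116249137952 [-0.52241864  0.60231197  0.24270554]
[[0, 233, 11, 13, 54], [0, 248, 53, 29, 761], [0, 316, 75, 68, 2061], [38, 349, 7, 6, 21]]
```

View pics/zt2.png

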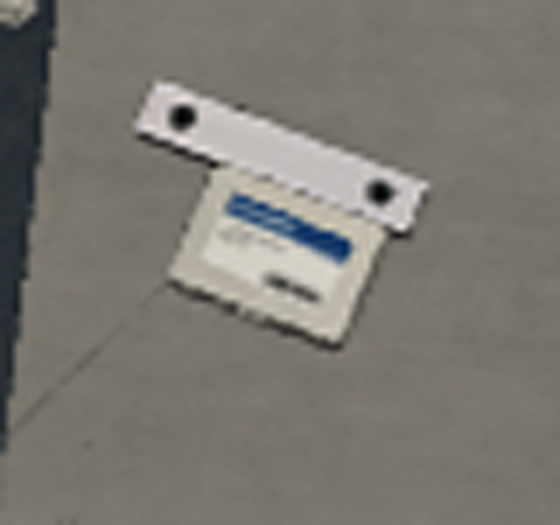

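The box lies label up in front of the rail, parallel to it and inside both ends; no bystander moved in the image difference outside the arm. I'll check the gap numerically.

```bash
python3 - <<'E'
from h import *
T=robot.camera_info("top");im=cv2.imread("pics/raw_t2.png").astype(np.float32)
y=np.radians(-17.1);n=np.array([np.cos(y),np.sin(y)]);t=np.array([-n[1],n[0]]);r=np.array([.583,.311])
# mean brightness profile across rail direction (min channel), height plane 14mm
vs=np.arange(-.064,.014,.001)
for us in([-.03,-.022,-.012],[-.012,0,.004],[.012,.018],[.038,.042,.045]):
    out=[]
    for v in vs:
        p=np.array([proj(T,[*(r+v*n+u*t),.014]) for u in us],np.float32)
        out.append(cv2.remap(im,p[:,:1],p[:,1:],cv2.INTER_LINEAR).min(2).mean())
    print(us,[f"{v*1e3:.0f}:{o:.0f}" for v,o in zip(vs,out) if v<-.05 or v>-.02])
t7=lambda p:((p[0]+.5)/7-.5+190,(p[1]+.5)/7-.5+135)
for p in((215,168),(385,235),(340,345),(168,280)):
    q=onz(T,t7(p),.016)[:2]-r;print("box corner v,u mm",(q@n*1e3).round(1),(q@t*1e3).round(1))
b=cv2.resize(cv2.imread("pics/raw_t2.png")[152:188,202:256],None,fx=14,fy=14,interpolation=cv2.INTER_NEAREST)
snap("scene","s2");c=cv2.resize(cv2.imread("pics/raw_s2.png")[175:215,200:280],(756,378),interpolation=cv2.INTER_CUBIC)
b=cv2.resize(b[:300],(756,300));cv2.imwrite("pics/c2.png",c[:300])
cv2.imwrite("pics/both.png",np.vstack([b[:300],c[:300]])[:600])
E
```

```text
[-0.03, -0.022, -0.012] ['-64:108', '-63:108', '-62:108', '-61:108', '-60:108', '-59:107', '-58:101', '-57:91', '-56:80', '-55:77', '-54:87', '-53:120', '-52:156', '-51:169', '-20:54', '-19:101', '-18:150', '-17:167', '-16:170', '-15:171', '-14:170', '-13:170', '-12:167', '-11:156', '-10:145', '-9:154', '-8:177', '-7:191', '-6:192', '-5:190', '-4:190', '-3:187', '-2:183', '-1:180', '0:178', '1:177', '2:182', '3:188', '4:190', '5:191', '6:194', '7:190', '8:177', '9:150', '10:123', '11:106', '12:104', '13:106']
[-0.012, 0, 0.004] ['-64:110', '-63:110', '-62:109', '-61:109', '-60:109', '-59:108', '-58:104', '-57:94', '-56:83', '-55:82', '-54:102', '-53:130', '-52:155', '-51:167', '-20:56', '-19:64', '-18:107', '-17:156', '-16:168', '-15:169', '-14:169', '-13:168', '-12:165', '-11:155', '-10:145', '-9:150', '-8:174', '-7:188', '-6:192', '-5:191', '-4:189', '-3:189', '-2:189', '-1:190', '0:189', '1:189', '2:188', '3:190', '4:191', '5:193', '6:193', '7:190', '8:172', '9:143', '10:117', '11:105', '12:104', '13:105']
[0.012, 0.018] ['-64:107', '-63:107', '-62:108', '-61:108', '-60:108', '-59
[... 363 characters left out ...]
', '7:198', '8:194', '9:152', '10:113', '11:95', '12:101', '13:105']
[0.038, 0.042, 0.045] ['-64:110', '-63:109', '-62:109', '-61:109', '-60:108', '-59:108', '-58:108', '-57:108', '-56:108', '-55:108', '-54:109', '-53:109', '-52:108', '-51:108', '-20:106', '-19:107', '-18:107', '-17:107', '-16:108', '-15:107', '-14:99', '-13:85', '-12:70', '-11:70', '-10:111', '-9:160', '-8:197', '-7:195', '-6:185', '-5:173', '-4:160', '-3:148', '-2:138', '-1:127', '0:120', '1:126', '2:133', '3:148', '4:171', '5:190', '6:198', '7:197', '8:191', '9:164', '10:132', '11:112', '12:107', '13:109']
box corner v,u mm -13.1 18.7
box corner v,u mm -13.4 -43.0
box corner v,u mm -53.9 -43.4
box corner v,u mm -54.7 18.1
```

View pics/both.png

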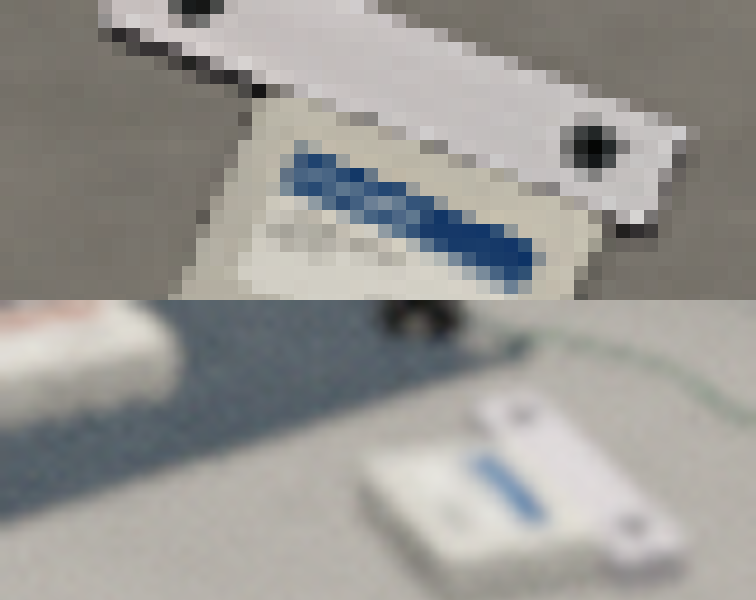

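The profile has no dark gap at the joint: the box/rail boundary is at v≈-10 to -11 mm along the box's length, where -10 is the rail face. The near edge is parallel within about 0.3 mm. The ends are at u = -43 and +19 mm, against ±50 for the rail. Handing in.

```bash
python3 -c "
from rig import robot
print(robot.close_job())"
```

```text
the job is handed in; nothing more can be done
None
```

I tipped the collet box onto its back and pushed it flush against the stop rail. It was only ever pushed, and I handed the job in at about 12.6 s of the 70 s allowed.

**What happened:** On the first push toward the rail, the box's corner slipped between the partly open fingers. I backed off, shifted 12 mm and pushed again. The push stopped at the rail with about 7 N, and I then retracted.

**Last checks, from the top and scene views:**
- **Label:** it faces up.
- **Flush:** no visible gap at the rail, and the box is parallel to it within about 1°. The boundary reads 0 to 1 mm from the rail face, within the 2 mm calibration.
- **Ends:** the box spans -43 to +19 mm along the rail, whose ends are at ±50 mm. It is off-centre, but 7 mm clear at the nearer end.
- **Other things:** comparing the top view before and after showed changes only at its lower-left edge. I took those to be the arm and did not view them.

**Unexplained or limited:**
- **Upward force:** the last press also showed about 7 N upward on the tool, which I did not explain. The box lay flat afterwards.
- **Top view:** it was blocked by the arm after the tipping, so that measurement came from the wrist camera alone.

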